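# Draw the caged night bolt home with the hooked rod

## Robot

A 7-joint arm with a two-finger parallel gripper is mounted at the origin on a cart in front of the work surface, level with it; the furniture and walls round the work are solid. World frame = base frame: x ahead of the robot, y to its left, z up, the work surface at z = 0. Lengths are in m, angles in rad, forces in N, time in s.
With the tool pointing down it reaches from about 0.35 to 0.9 m from the base axis. Payload 19.9 kg.
Tool frame: the origin (TCP) lies on the centre line of the jaws, within the pads' length; the fingertips stand 14 mm ahead of it and the grasp point (between the pads) lies 5 mm behind it (tip_reach is the distance from the TCP to the fingertips, in m); z points along the fingers, y is the line along which they close (so a half turn about z gives the same grasp; the last joint's range is limited). The gripper opens to 94 mm and grips with 3 to 60 N. Pads are 16 mm wide; open, the fingers measure 119 mm over their backs; the gripper's body (75 mm by 177 mm) begins 78 mm behind the grasp point.
Start: joints at [1.212, 0.417, -0.01, 1.614, 0.005, 1.111, -0.053], TCP at [0.195, -0.594, 0.219] pointing down, gripper open.
Joint ranges: [-2.81, 2.81], [-0.39, 2.02], [-1.27, 1.25], [0.06, 2.57], [-1.19, 4.33], [0.19, 2], [-2.82, 2.82]. Speed limits (rad/s): [1.89, 1.89, 2.39, 2.39, 3.01, 3.01, 3.01].

## Interface

Orientations are given as a rotation vector (axis times angle).
In Python, from bench import * gives the robot as it stands. Calls block until the motion is done:
- move_ptp(position, orientation): joint-space move of the TCP to a pose.
- move_straight(position, rot=None, v=0.15): straight line of the TCP; rot=None keeps the orientation; v is the mean speed in m/s.
- movej(angles): joint-space move.
- open_gripper() and gripper_close(strength=None): open the fingers fully, or close them until they stop; strength is the grip in N (None keeps the last).
- hold(seconds).
- ik(position, orientation): joint angles nearest the present ones, or None.
- read_camera(name): name is "scene" or "top"; returns the picture (400x640x3 uint8, red, green, blue); there is no depth.
- camera_model(name): a dict with "camera_matrix" (3x3 intrinsics, pixels), "k1" (the pictures are not rectified: a ray, as slopes to the right and down, at radius r is drawn at 1 + k1 r^2 times it, then the intrinsics apply), "world_to_cam" (4x4, takes a point from world to camera coordinates). Camera axes: x right, y up, looking along -z (the intrinsics and any distortion apply to the point x, -y, -z); pixel columns grow to the right and rows downward; lengths in m; the calibration is good to about 2 mm. A picture is of the moment at which its call begins. camera_model takes no time and is no camera call.
A pose or a line that the arm cannot do raises MotionError and nothing moves.
- job_done(): hands the job in; it is judged then, once.
Readings, each from a call of its own:
- current_time_s(): time.
- current_joint_positions(): joint angles.
- current_joint_velocities(): joint speeds.
- current_tau(): joint torques, N m.
- current_position(): TCP position.
- current_orientation(): TCP orientation.
- current_ft_force(): force on the tool from outside, world axes, zero at the start.
- current_moment(): the same for the moment, N m.
- current_gripper_width(): opening from 0.0 (shut) to 1.0 (fully open).
- current_grasp_force(): force on a finger pad.
Only numpy, scipy, OpenCV 4.12 (cv2) and the standard library are available. Lean on these libraries where they do the work, as an engineer would, in place of code of your own. Each camera call takes 0.05 s, during which the arm holds its last target. There are 200 camera calls.

## Task

The night bolt of the counter sits inside a low cage where no hand fits: take the hooked rod from its rest, reach it into the cage, hook it behind the bolt's crossbar and draw the bolt toward you until it is fully home, its shoulder touching the striker. The bolt alone drags with about 5 N: seat it firmly by holding a steady pull of about 12 N for half a second once it is home, but never pull or press with more than 15 N, and do not touch the cage with the gripper, nor shift the jar and the dish. Then unhook the rod and lay it back in its rest as it was, hook end and hook direction as before.

Things in the scene. Friction and masses are not known exactly. Their poses are not given: they have to be found in the camera images.
- hook_rod: Hooked rod, 249 mm, 140 g. Wooden handle 110 x 16 x 22 mm (x, y, z), then a steel shaft 8 mm thick on the handle's centre line, ending at x = +190 mm in a prong 8 mm thick bent straight down (-z). Origin: centre of the handle; x toward the hook, z up. Centre of mass about 26 mm from it toward the hook. Grip the 16 mm width of the handle at its middle from above, with 40 N or more.
- hook_tip (a point): Lower end of the rod's prong: at x = 190, y = 0, z = -30 mm in the rod's frame (axes as the rod's).
- rod_rest: Fixed rest: plate 120 x 56 x 6 mm with two grey saddles at x = -43 and +43 mm, 10 mm thick, 59 mm high, with flared notches 21 mm wide for the rod's handle; 76 mm free between them. Origin: centre of its underside; x along the notches, z up. The rod lies in it with its origin 49 mm above the rest's and the same axes, hook toward +x.
- bolt_guard: Fixed cage on a plate 220 x 100 x 6 mm. Origin: centre of its underside; +x into the cage, away from the robot, z up. Cage from x = -40 to +110 mm: side walls' inner faces at y = -42 and +42, back's inner face at x = +106, roof of six bars along y, 6 mm thick, undersides 99 mm above the worktop. The end at x = -40 is open; there the plate carries the striker.
- crossbar (a point): Centre of the bolt's steel crossbar: 9 mm thick, 51 mm long along y, 40 mm above the worktop, on an 8 x 12 mm post on the bolt bar. Moves with the bolt along the guard's x axis (y = 0), axes as the guard's; starts 43 to 65 mm from the guard's origin toward +x. Behind it (+x) the prong can go down to 15 mm above the worktop.
- bolt_shoulder (a point): Centre of the bolt's front face (the shoulder), 45 mm in front (-x) of the crossbar and 14.5 mm above the worktop, axes as the guard's; a 9 mm tongue goes on 30 mm ahead of it into the striker's hole.
- striker_face (a point): Centre of the rear face of the striker, a clamped steel block 12 x 37 x 24 mm, top 30 mm above the worktop, on the plate just before the cage's mouth; axes as the guard's. Where it is clamped differs by up to 8 mm either way each time. A hard stop: the bolt is home when its shoulder touches this face.
- night_bolt (a joint): Slide of the bolt in m, growing as it comes toward the robot along the guard's -x; starts at 0 to 0.022, home at about 0.062 to 0.078 depending on the striker. It drags with about 5 N and stays where it is left.
- spread_jar: Loose jar with a maroon lid, 75 mm across, 62 mm high, origin at the centre of its underside; a bystander.
- olive_dish: Loose small dish of olives, 69 mm across, 34 mm high, origin at the centre of its underside; a bystander before the wire cutter. The cutter's raised bow handle (fixed) comes as near as x = 0.50 m from the robot at y = -0.02 m, 138 to 225 mm above the worktop: carry the rod round it or over it.

How it is judged:
On the way, in this order (a step that is already met when the one before it is completed fails the run):
1. the rod is lifted out of its rest (z of hook_rod in the frame of rod_rest above 0.075 m), for 0.2 s.
2. the prong is down behind the bolt's crossbar (x of hook_tip in the frame of crossbar between 0.004 and 0.03 m and z of hook_tip in the frame of crossbar below -0.006 m), for 0.1 s.
3. the bolt is home against the striker and the prong behind its crossbar pulls on it with over 10 N (all of step 2 and x of bolt_shoulder in the frame of striker_face below 0.0015 m and contact force between hook_rod and bolt_guard above 10 N), for 0.2 s.
At the end, for the whole second after the job is handed in: The bolt's shoulder is within 1.5 mm of the striker and at rest; the rod lies still in its rest, its handle within 12 mm along and 6 mm across of where it lay and down in the notches (within 3 mm), hook on the same end and pointing down; nothing is held (x of bolt_shoulder in the frame of striker_face below 0.0015 m and velocity of joint night_bolt below 0.01 m/s and x of hook_rod in the frame of rod_rest between -0.012 and 0.012 m and y of hook_rod in the frame of rod_rest between -0.006 and 0.006 m and z of hook_rod in the frame of rod_rest between 0.046 and 0.052 m and angle between the x axis of hook_rod and the x axis of rod_rest, either way round below 0.1 rad and x of hook_tip in the frame of rod_rest above 0.13 m and angle between hook_rod's own z axis and vertical below 0.15 rad and linear speed of hook_rod below 0.02 m/s); the robot touches nothing.
It fails at once if the rod pulls or presses on the bolt, striker or cage with more than 15 N (contact force between hook_rod and bolt_guard above 15 N).
It fails at once if the arm or gripper touches the cage or bolt (contact force between any of the arm, the fingers and bolt_guard above 2 N).
It fails at once if the jar or the dish is shifted by more than 20 mm (distance of any of spread_jar, olive_dish from where it was at the start of the episode above 0.02 m).
It also fails if it takes over 72 s, if anything falls off the work surface, if the arm or the gripper's body presses on something with over 40 N, if the wrist force passes 120 N, or if a joint passes its speed limit or range.

## Working session

There is one attempt and no reset: what is moved stays moved. The work goes in short steps, each a Python script; the robot and the scene stay as the last script left them, time stands still between calls to the robot, and variables do not carry over. Pictures are saved under pics/ and viewed, at most 10 in all, crops included, and the job is handed in when it is done.

```bash
mkdir -p pics; ls; python3 - <<'E'
from bench import *
import cv2
for n in("scene","top"):
    im=read_camera(n); cv2.imwrite(f"pics/{n}0.png",im[:,:,::-1])
    m=camera_model(n); print(n,m)
print(current_time_s(),current_position(),current_orientation())
E
```

```text
pics
scene {'camera_matrix': array([[452.58605473,   0.        , 318.56945742],
       [  0.        , 452.58605473, 196.10436811],
       [  0.        ,   0.        ,   1.        ]]), 'k1': -0.097580987636848, 'world_to_cam': array([[-0.85105883, -0.52503414,  0.00616639,  0.52188176],
       [ 0.43669332, -0.70124356,  0.56352145, -0.26952006],
       [-0.29154385,  0.48228273,  0.82607842, -0.96376777],
       [ 0.        ,  0.        ,  0.        ,  1.        ]])}
top {'camera_matrix': array([[361.53004233,   0.        , 314.39867232],
       [  0.        , 361.53004233, 203.12083968],
       [  0.        ,   0.        ,   1.        ]]), 'k1': -0.0009145976101719384, 'world_to_cam': array([[ 0.02835013, -0.99944836,  0.01729844,  0.00979037],
       [ 0.98324244,  0.03099978,  0.17964773, -0.6118609 ],
       [-0.18008488,  0.01191552,  0.9835789 , -0.88056637],
       [ 0.        ,  0.        ,  0.        ,  1.        ]])}
0.1 [ 0.19458644 -0.59361926  0.21892412] [-3.10126913e+00 -4.95440591e-01  4.30985750e-04]
```

View pics/scene0.png

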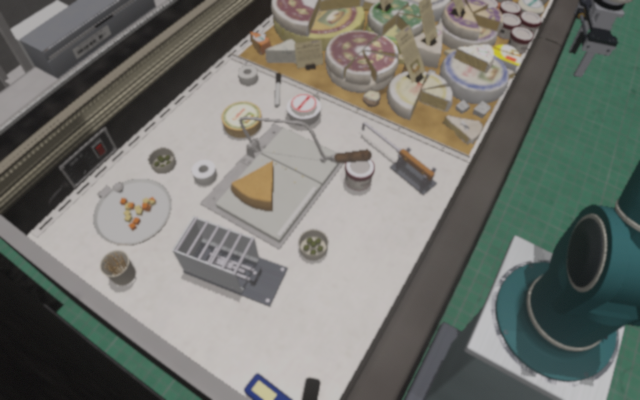

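View pics/top0.png

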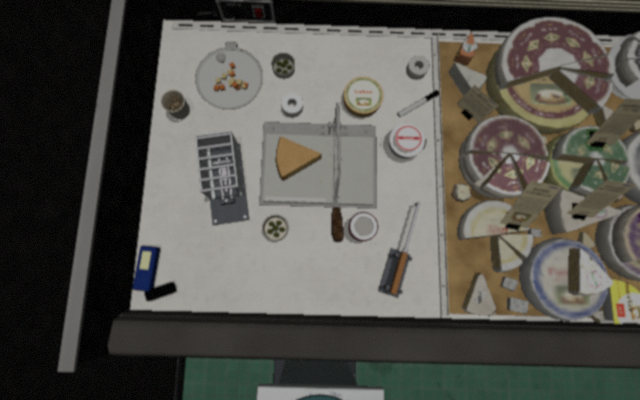

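Scene view: rod in its rest near (412,165), cage near (230,265), jar (360,172), dish (313,245). Top view: rod handle (400,272) with the hook end near (415,205), cage (222,178), dish (275,228), jar (363,226). Next, magnified crops.

```bash
cat > h.py <<'E'
from bench import *
import numpy as np, cv2
from scipy.spatial.transform import Rotation as R
M={n:camera_model(n) for n in("scene","top")}
def ray(n,uv):
    m=M[n];K=m["camera_matrix"]
    d=cv2.undistortPoints(np.array([[uv]],float),K,np.array([m["k1"],0,0,0,0.]))[0,0]
    W=m["world_to_cam"];A=W[:3,:3]
    return -A.T@W[:3,3], A.T@np.array([d[0],-d[1],-1.])
def onz(n,uv,z):
    o,d=ray(n,uv); return o+d*(z-o[2])/d[2]
def two(a,b):
    o,d=ray("scene",a);p,e=ray("top",b)
    t=np.linalg.lstsq(np.stack([d,-e],1),p-o,rcond=None)[0]
    x,y=o+d*t[0],p+e*t[1]; return (x+y)/2,np.linalg.norm(x-y)
def proj(n,p):
    m=M[n];q=m["world_to_cam"]@np.append(p,1);K=m["camera_matrix"]
    s=np.array([q[0],-q[1]])/-q[2]; s=s*(1+m["k1"]*s@s)
    return K[:2,:2]@s+K[:2,2]
def mean(n,k=4): return np.mean([read_camera(n) for _ in range(k)],0).astype(np.uint8)
def crop(n,im,x,y,w,h,s):
    c=cv2.resize(im[y:y+h,x:x+w,::-1],None,fx=s,fy=s,interpolation=cv2.INTER_CUBIC)
    for i in range(0,w,10): cv2.line(c,(i*s,0),(i*s,8 if i%50 else 16),(0,0,255),1)
    for i in range(0,h,10): cv2.line(c,(0,i*s),(8 if i%50 else 16,i*s),(0,0,255),1)
    return c
E
python3 - <<'E'
from h import *
s=mean("scene");t=mean("top")
np.savez("i0.npz",s=s,t=t)
a=crop("scene",s,355,115,90,80,6);b=crop("top",t,370,195,60,110,5)
b=cv2.resize(b,(0,0),fx=1,fy=1);h=max(a.shape[0],b.shape[0])
pad=lambda c:cv2.copyMakeBorder(c,0,h-c.shape[0],0,4,0)
cv2.imwrite("pics/rod.png",cv2.hconcat([pad(a[:, :480]),pad(b)])[:600,:800])
a=crop("scene",s,170,215,125,95,6);
cv2.imwrite("pics/cs.png",a)
b=crop("top",t,190,125,70,105,5);cv2.imwrite("pics/ct.png",b)
E
```

```text
(no output)
```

View pics/rod.png

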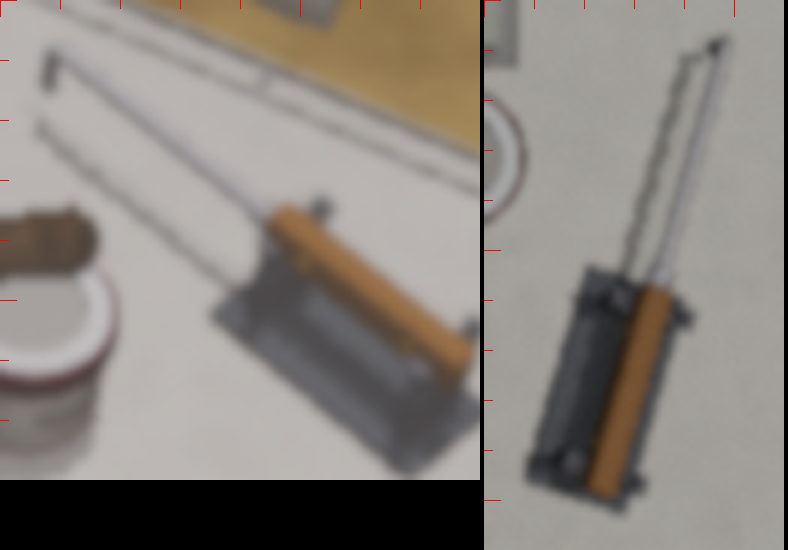

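View pics/cs.png

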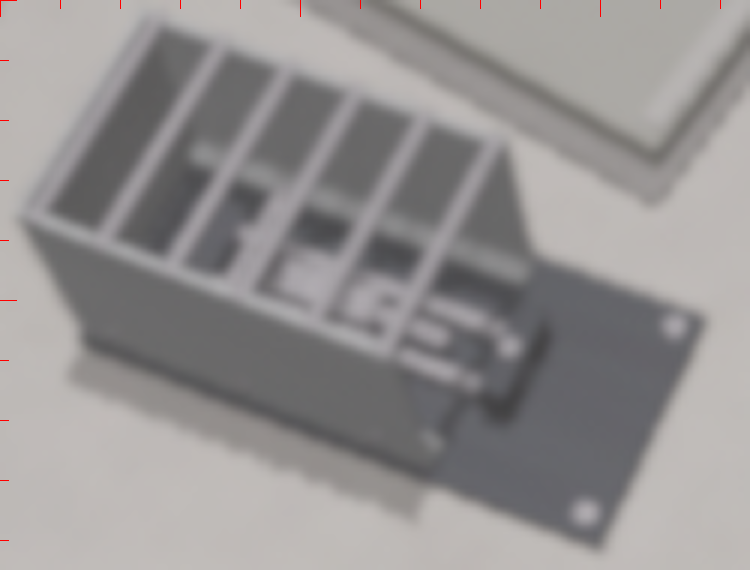

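View pics/ct.png

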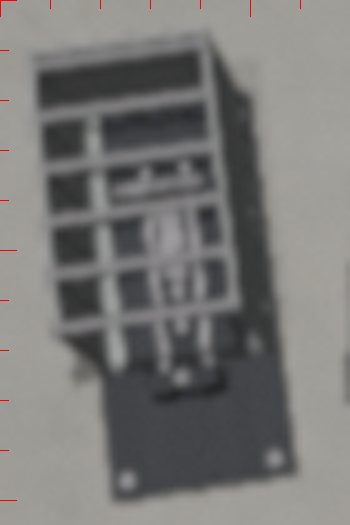

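The crops show: rod hook end at top px ≈(415,205) and scene ≈(364,124); the guard plate's near corners at top (212,225) and (249.6,219), scene (287.5,268) and (270.5,306.3); the crossbar's bright bar between roof bars at top ≈(222,162), scene ≈(214,251). Now I compute positions and check them against the given sizes.

```bash
python3 - <<'E'
from h import *
np.set_printoptions(precision=4,suppress=True)
d=np.load("i0.npz");s,t=d["s"],d["t"]
# handle: orange mask
def comp(im,x,y,w,h):
    hsv=cv2.cvtColor(im,cv2.COLOR_RGB2HSV);m=cv2.inRange(hsv,(5,110,60),(22,255,255))
    k=np.zeros_like(m);k[y:y+h,x:x+w]=m[y:y+h,x:x+w]
    c=max(cv2.findContours(k,0,1)[0],key=cv2.contourArea);return c
for n,im,b in(("top",t,(380,240,40,60)),("scene",s,(395,140,50,45))):
    c=comp(im,*b);r=cv2.minAreaRect(c);p=cv2.boxPoints(r);print(n,r)
    print(np.array([onz(n,q,0.06) for q in p]))
    a=np.array([(p[0]+p[1])/2,(p[1]+p[2])/2,(p[2]+p[3])/2,(p[3]+p[0])/2])
    print("mids",a)
T=lambda x,y:(370+x/5,195+y/5) # rod crop; panel 2 offset 484
print("rod ht top: handle ends mid", onz("top",T(657-484,285),.06),onz("top",T(603-484,493),.06),"hook",onz("top",T(720-484,43),.053))
S=lambda x,y:(355+x/6,115+y/6)
print("hook tri",two(S(57,52),T(720-484,43)), "hook tip scene z.019",onz("scene",S(48,88),.019))
print("rest plate near L/R corners top",[onz("top",T(*q),.006) for q in((529-484,478),(620-484,510))])
C=lambda x,y:(190+x/5,125+y/5); D=lambda x,y:(170+x/6,215+y/6)
print("plate top",[onz("top",C(*q),.006) for q in((110,502),(298,470))])
print("plate scene",[onz("scene",D(*q),.006) for q in((603,548),(705,318))])
print("roof top FL FR NL NR",[onz("top",C(*q),.105) for q in((33,57),(212,32),(55,332),(240,303))])
print("roof scene FL FR NL NR",[onz("scene",D(*q),.105) for q in((22,215),(150,18),(390,358),(503,142))])
print("xbar top",[onz("top",C(*q),.044) for q in((112,190),(160,184),(205,176))])
print("xbar scene",[onz("scene",D(*q),.044) for q in((240,240),(262,215),(285,192))])
E
```

```text
top ((398.1981201171875, 273.0566101074219), (6.4559454917907715, 41.757606506347656), 15.945395469665527)
[[ 0.3923 -0.1636  0.06  ]
 [ 0.4917 -0.1935  0.06  ]
 [ 0.4877 -0.2091  0.06  ]
 [ 0.3884 -0.1789  0.06  ]]
mids [[395.0944 272.1698]
 [403.934  252.9811]
 [401.3019 273.9434]
 [392.4623 293.1321]]
scene ((416.2307434082031, 162.84617614746094), (38.59055709838867, 4.911525726318359), 37.87498474121094)
[[ 0.4881 -0.1889  0.06  ]
 [ 0.4871 -0.2047  0.06  ]
 [ 0.3895 -0.1759  0.06  ]
 [ 0.3911 -0.1608  0.06  ]]
mids [[401.     151.    ]
 [417.7384 160.9077]
 [431.4615 174.6923]
 [414.7231 164.7846]]
rod ht top: handle ends mid [ 0.4922 -0.203   0.06  ] [ 0.3893 -0.1745  0.06  ] hook [ 0.6189 -0.24    0.053 ]
hook tri (array([ 0.6186, -0.2424,  0.0465]), np.float64(0.0032014710980152435)) hook tip scene z.019 [ 0.6201 -0.2448  0.019 ]
rest plate near L/R corners top [array([ 0.3928, -0.1483,  0.006 ]), array([ 0.3778, -0.196 ,  0.006 ])]
plate top [array([0.5509, 0.3005, 0.006 ]), array([0.5713, 0.201 , 0.006 ])]
plate scene [array([0.5489, 0.3026, 0.006 ]), array([0.5683, 0.2072, 0.006 ])]
roof top FL FR NL NR [array([0.7637, 0.3303, 0.105 ]), array([0.7801, 0.2414, 0.105 ]), array([0.6226, 0.3073, 0.105 ]), array([0.6401, 0.2179, 0.105 ])]
roof scene FL FR NL NR [array([0.7619, 0.3379, 0.105 ]), array([0.7762, 0.2516, 0.105 ]), array([0.6196, 0.3119, 0.105 ]), array([0.6363, 0.2246, 0.105 ])]
xbar top [array([0.7133, 0.3024, 0.044 ]), array([0.7175, 0.2772, 0.044 ]), array([0.7227, 0.2537, 0.044 ])]
xbar scene [array([0.7205, 0.2865, 0.044 ]), array([0.7201, 0.274 , 0.044 ]), array([0.7189, 0.2618, 0.044 ])]
```

```bash
cat >> h.py <<'E'
np.set_printoptions(precision=4,suppress=True)
PR=-0.292; PC=np.array([0.4405,-0.1865])   # rest yaw, handle centre
GY=0.18; GO=np.array([0.666,0.272])        # guard yaw, origin
def ori(psi): return (R.from_euler('z',psi)*R.from_euler('x',np.pi)).as_rotvec()
def rest(z): return np.array([*PC,z-.005])           # z: rod height
def guard(tipx,tipz,y=0.):                            # TCP for tip at guard x, world z
    c,s=np.cos(GY),np.sin(GY);x=tipx-.19
    return np.array([GO[0]+c*x-s*y,GO[1]+s*x+c*y,tipz+.03-.005])
E
python3 - <<'E'
from h import *
print("dish",onz("top",(275,228),.03),"jar",onz("top",(363,226),.062))
for p,o in((rest(.3),PR),(guard(-.066,.29),GY),(guard(-.066,.054),GY),(guard(.075,.022),GY)): print(p,ik(p,ori(o)))
move_ptp(rest(.2),ori(PR)); move_straight(rest(.049),v=.12)
print(current_position(),current_ft_force())
gripper_close(60)
print(current_gripper_width(),current_grasp_force(),current_position(),current_ft_force())
move_straight(rest(.09),v=.06); hold(.3)
print(current_ft_force(),current_moment(),current_gripper_width())
move_straight(rest(.33),v=.2)
print(current_time_s(),current_joint_positions())
E
```

```text
dish [0.5464 0.1292 0.03  ] jar [ 0.5548 -0.0972  0.062 ]
[ 0.4405 -0.1865  0.295 ] [ 0.5791  0.091  -0.2589  1.8618  0.025   1.1919 -1.5508]
[0.4141 0.2262 0.315 ] [-0.5551  0.0552 -0.0104  1.8528  0.0006  1.2336 -1.9565]
[0.4141 0.2262 0.079 ] [ 0.2022  0.5179 -0.929   2.0785  0.5726  0.8212 -2.463 ]
[0.5529 0.2514 0.047 ] [-0.0265  0.6781 -0.611   1.765   0.4961  0.8573 -2.257 ]
[ 0.4409 -0.1866  0.0445] [-0.191  -0.4594  0.0231]
0.16242060459292657 59.98388171195984 [ 0.4405 -0.1865  0.044 ] [0.1869 0.1898 0.343 ]
[ 0.5023 -0.4452 -1.1606] [ 0.0802  0.069  -0.0096] 0.1621997177182168
7.3083 [ 0.5563  0.0692 -0.2316  1.8189  0.0165  1.2569 -1.5426]
```

```bash
python3 - <<'E'
from h import *
move_ptp(guard(-.066,.29),ori(GY))
move_straight(guard(-.066,.054),v=.15); hold(.3)
print(current_time_s(),current_position(),R.from_rotvec(current_orientation()).as_matrix(),current_ft_force(),current_joint_positions())
s=mean("scene");t=mean("top")
a=crop("scene",s,210,215,100,110,4);b=crop("top",t,190,160,80,110,4)
cv2.imwrite("pics/pre.png",cv2.hconcat([a,b]))
tip=guard(-.066,.054)+[.19*np.cos(GY),.19*np.sin(GY),.005]
print([proj(n,tip) for n in("scene","top")],tip)
E
```

```text
10.8583 [0.4143 0.2262 0.0792] [[ 0.9839  0.1789  0.0004]
 [ 0.1789 -0.9839  0.0001]
 [ 0.0004  0.     -1.    ]] [ 0.3546 -0.1218 -1.2129] [-0.0008  0.4264 -0.6665  2.0839  0.384   0.752  -2.3   ]
[array([258.5274, 263.9801]), array([221.6259, 202.2045])] [0.6011 0.2602 0.084 ]
```

View pics/pre.png

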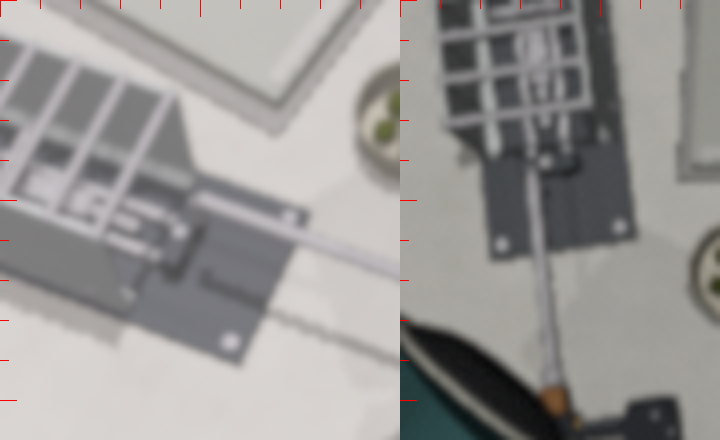

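Seen rod tip: scene ≈(257.5,264.5), top ≈(222.5,201), within about 1 px of the prediction (258.5,264)/(221.6,202.2), so the grip is true. I'll check the lateral offset with the tongue-end dot (scene (255,272.5), top (226.3,200)) and insert under force watch.

```bash
cat >> h.py <<'E'
X=np.array([np.cos(GY),np.sin(GY),0])
def inguard(p): c,s=np.cos(GY),np.sin(GY);d=np.asarray(p)[:2]-GO;return c*d[0]+s*d[1],-s*d[0]+c*d[1]
E
python3 - <<'E'
from h import *
p,e=two((255,272.5),(226.3,200)); print("dot",p,e,inguard(p))
for q in((.7175,.2772),(.7201,.274)): print("xbar",inguard(q))
F0=current_ft_force()
for x in(-.03,.0,.03,.06,.074):
    move_straight(guard(x,.054),v=.08); f=current_ft_force()-F0; print(x,f)
    if np.linalg.norm(f)>4: break
hold(.2);s=mean("scene");t=mean("top")
a=crop("scene",s,170,210,100,110,4);b=crop("top",t,190,125,80,110,4)
cv2.imwrite("pics/in.png",cv2.hconcat([a,b]))
tip=guard(.074,.054)+[.19*np.cos(GY),.19*np.sin(GY),.005]
print([proj(n,tip) for n in("scene","top")],current_time_s(),current_position()-guard(.074,.054))
E
```

```text
dot [0.6171 0.2622 0.0271] 0.0008354584297815208 (np.float64(-0.04986658007956515), np.float64(-0.0009048029691079394))
xbar (np.float64(0.05159890396040253), np.float64(-0.004104035828931729))
xbar (np.float64(0.053584002926688946), np.float64(-0.00771781253676083))
-0.03 [ 0.1868 -0.3004 -1.6911]
0.0 [-0.4434  0.1571 -1.0087]
0.03 [-0.7093 -0.8437 -0.2164]
0.06 [-0.2492  1.2692 -1.2881]
0.074 [-0.9931  0.1284  0.3431]
[array([200.263, 242.101]), array([215.8387, 149.1468])] 14.3583 [-0. -0.  0.]
```

View pics/in.png

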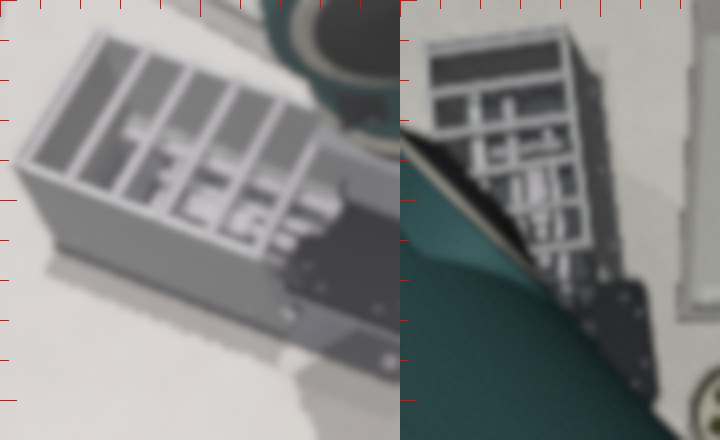

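Hook end seen at top ≈(217,150), scene ≈(202,241), matching the prediction; it lies clearly beyond the crossbar (top row ≈161). Lowering it step by step, then drawing.

```bash
cat >> h.py <<'E'
def ft(k=5):
    a=[]
    for _ in range(k): hold(.02); a.append(current_ft_force())
    return np.mean(a,0)
E
python3 - <<'E'
from h import *
hold(.2);F0=ft(10);np.save("F0.npy",F0);ok=True
for z in(.048,.044,.040,.036,.030,.023):
    move_straight(guard(.074,z),v=.03); f=ft()-F0; print(z,f)
    if np.linalg.norm(f)>4: move_straight(guard(.074,.054),v=.05);ok=False;print("contact");break
x=.074
while ok and x>.055:
    x-=.0015; move_straight(guard(x,.023),v=.02); f=ft(3)-F0; fx=-f@X; print(round(x,4),f,"pull",round(-fx,2))
    if abs(fx)>3.5: print("touch");break
print(current_time_s())
E
```

```text
0.048 [0.4184 0.2893 0.1934]
0.044 [-0.1023  0.4491 -0.0475]
0.04 [0.2282 0.1731 0.0709]
0.036 [ 0.1892  0.2102 -0.139 ]
0.03 [0.0444 0.2617 0.1915]
0.023 [ 0.4471  0.3297 -0.0626]
0.0725 [-0.0061  0.0759  0.1459] pull 0.01
0.071 [ 0.6182  0.0369 -0.6478] pull 0.61
0.0695 [-0.2598  0.7503 -0.5802] pull -0.12
0.068 [-0.1635  0.1769 -0.2196] pull -0.13
0.0665 [ 0.2833 -0.1464 -0.2452] pull 0.25
0.065 [0.2159 0.6335 0.286 ] pull 0.33
0.0635 [-0.0403  0.1444  0.4143] pull -0.01
0.062 [ 0.0385 -0.0071 -0.4307] pull 0.04
0.0605 [ 1.3793 -0.1607  0.1967] pull 1.33
0.059 [ 4.8779  0.828  -0.7984] pull 4.95
touch
20.1583
```

```bash
python3 - <<'E'
from h import *
F0=np.load("F0.npy");x=.059;n=0
while x>-.02:
    d=.004 if x>.0175 else .0006
    x-=d; move_straight(guard(x,.023),v=.03 if d>.001 else .012); f=ft(3)-F0; p=f@X
    print(round(x,4),f,round(p,2),"lag",round(float((current_position()-guard(x,.023))@X)*1e3,2))
    if p>7.5: n+=1
    else: n=0
    if p>8.3 or n>1: print("stop?");break
print(current_time_s())
E
```

```text
0.055 [ 2.8193  0.2644 -0.3552] 2.82 lag -0.02
0.051 [3.2153 0.6232 0.5507] 3.27 lag 0.0
0.047 [2.8142 0.2079 0.0784] 2.81 lag -0.03
0.043 [3.3656 0.1244 0.3638] 3.33 lag -0.02
0.039 [3.0878 0.9488 0.2651] 3.21 lag -0.04
0.035 [3.3852 0.1102 0.1528] 3.35 lag -0.02
0.031 [3.0367 0.044  0.2203] 3.0 lag -0.03
0.027 [2.9362 0.3575 0.1373] 2.95 lag -0.04
0.023 [ 2.6429  0.1508 -0.1475] 2.63 lag -0.04
0.019 [2.3583 0.9217 0.3257] 2.49 lag -0.03
0.015 [ 2.2902  0.4898 -0.1363] 2.34 lag -0.04
0.0144 [ 4.7384  0.6516 -0.3791] 4.78 lag 0.18
0.0138 [ 4.8981  0.6917 -0.066 ] 4.94 lag 0.1
0.0132 [ 4.7906  0.8127 -0.2482] 4.86 lag 0.04
0.0126 [ 4.9932  0.4857 -0.2179] 5.0 lag 0.0
0.012 [5.9893 1.0924 0.1043] 6.09 lag -0.02
0.0114 [4.4541 0.7219 0.2221] 4.51 lag -0.01
0.0108 [ 4.7118  1.0196 -0.1603] 4.82 lag -0.01
0.0102 [ 5.1356  1.1083 -0.0863] 5.25 lag -0.01
0.0096 [ 4.8048  1.0753 -0.4808] 4.92 lag 0.01
0.009 [4.5942 0.6709 0.2098] 4.64 lag 0.01
0.0084 [ 4.9841  1.0519 -0.0679] 5.09 lag 0.03
0.0078 [ 7.2217  1.023  -0.6461] 7.29 lag 0.37
0.0072 [ 9.6405  1.6518 -1.643 ] 9.78 lag 0.83
stop?
27.725
```

```bash
python3 - <<'E'
from h import *
F0=np.load("F0.npy");x=.0072
p=(ft(5)-F0)@X;print(p)
while p<11.5:
    x-=.0002; move_straight(guard(x,.023),v=.01); f=ft(4)-F0; p=f@X; print(round(x,4),f,round(p,2))
for _ in range(5):
    f=ft(6)-F0; print("hold",f,round(f@X,2),round(np.linalg.norm(f),2))
    if f@X>13.2: x+=.0002; move_straight(guard(x,.023),v=.01)
    if f@X<11.2: x-=.0001; move_straight(guard(x,.023),v=.01)
print("z",current_position()-guard(x,.023),x,current_time_s())
# release and look at load
move_straight(guard(.014,.023),v=.02); print("free",ft()-F0)
move_straight(guard(.018,.023),v=.03)
for z in(.035,.045,.055):
    move_straight(guard(.018,z),v=.05); f=ft(3)-F0; print(z,f)
    if np.linalg.norm(f)>5: print("snag");break
print(current_time_s())
E
```

```text
9.799628161042765
0.007 [10.7898  1.9701 -1.4314] 10.97
0.0068 [11.6578  2.3882 -2.0656] 11.9
hold [11.3807  1.6306 -1.7408] 11.49 11.63
hold [11.2564  2.43   -2.2335] 11.51 11.73
hold [11.1458  1.7392 -1.9172] 11.28 11.44
hold [11.4143  1.8645 -1.8331] 11.56 11.71
hold [11.2757  1.9917 -2.4063] 11.45 11.7
z [0.0011 0.0002 0.0003] 0.0068000000000000005 28.9417
free [ 0.0107  0.042  -0.0107]
0.035 [-0.3696  0.1732  0.0966]
0.045 [-0.0882 -0.1249  0.3664]
0.055 [-0.0453 -0.3205  0.1864]
31.0583
```

```bash
python3 - <<'E'
from h import *
F0=np.load("F0.npy")
move_straight(guard(-.066,.055),v=.1); print(ft()-F0)
move_straight(guard(-.066,.3),v=.2)
move_ptp(rest(.33),ori(PR)); move_straight(rest(.1),v=.15); hold(.2)
s=mean("scene",2);t=mean("top",2)
a=crop("scene",s,355,95,100,100,4);b=crop("top",t,190,125,90,100,4)
cv2.imwrite("pics/back.png",cv2.hconcat([a,b]))
tip=rest(.1)+[.19*np.cos(PR),.19*np.sin(PR),.005]
print("hook corner",proj("scene",tip),"tip",proj("scene",tip-[0,0,.03]),current_time_s())
E
```

```text
[0.5202 0.0593 0.0069]
hook corner [364.1874 109.0643] tip [363.21   117.1282] 37.1167
```

View pics/back.png

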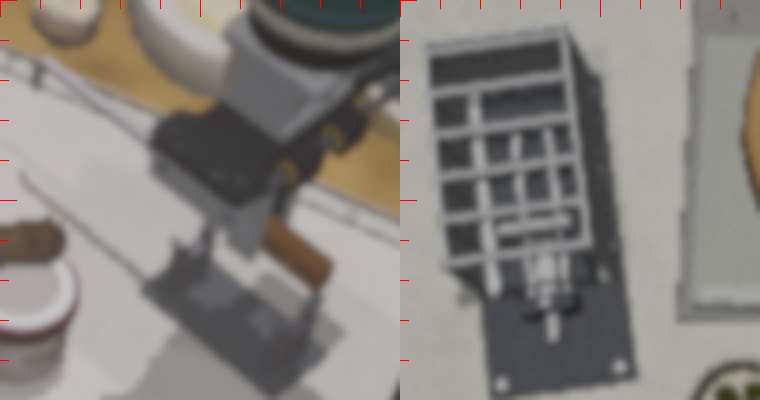

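Bolt has moved home: crossbar at top ≈(224,181), the tongue sticks out of the striker at ≈(228,205). Hook corner seen at scene ≈(365,111) against (364,109) predicted, so the rod is barely tilted. Lowering it into the rest.

```bash
python3 - <<'E'
from h import *
F0=ft(5)
for z in(.08,.07,.063,.057,.053,.051,.0497):
    move_straight(rest(z),v=.04); f=ft(3)-F0; print(z,f)
    if np.linalg.norm(f)>12: print("stop");break
else:
    open_gripper(); hold(.2); move_straight(rest(.2),v=.15); 
    move_straight(np.array([.3,-.3,.3]),v=.2); hold(.3)
    s=mean("scene",2);t=mean("top",2)
    b=crop("top",t,370,195,60,110,5);a=crop("scene",s,355,115,90,80,5)
    h=max(a.shape[0],b.shape[0]);pad=lambda c:cv2.copyMakeBorder(c,0,h-c.shape[0],0,4,0)
    cv2.imwrite("pics/end.png",cv2.hconcat([pad(a),pad(b)]))
    print(current_gripper_width(),current_time_s())
E
```

```text
0.08 [ 0.4978 -0.0748 -0.2138]
0.07 [ 0.2838 -0.3378  0.1444]
0.063 [ 0.2307 -0.3082 -0.1266]
0.057 [ 0.3209 -0.1999 -0.0657]
0.053 [ 0.8767 -0.2943 -0.2995]
0.051 [ 0.1829  0.3819 -0.2649]
0.0497 [ 0.3911  0.2004 -0.538 ]
1.0002557608754419 44.275
```

View pics/end.png

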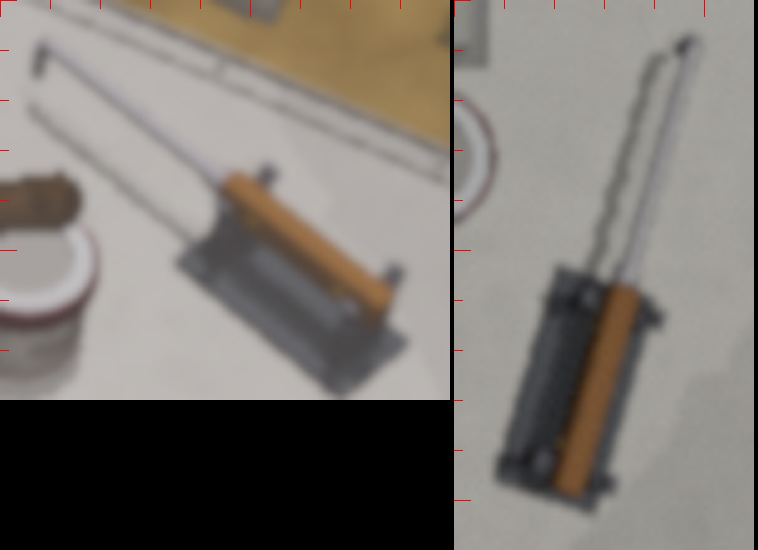

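The rod lies in its notches as before: hook end at top ≈(418,204), handle from ≈(404,253) to (393,293), matching the first picture within a pixel or so.

```bash
python3 -c "
from bench import *
print(job_done())"
```

```text
the job is handed in; nothing more can be done
None
```

The bolt was drawn home and held at about 11.5 N for over half a second, the rod was laid back in its rest as it was found, and the job was handed in at about 44 s; the hand-in returned no verdict.

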